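Take the blow-off lance out of its push-in fitting

ROBOT

A 6-joint arm with a two-finger parallel gripper is mounted at the origin on the work surface. World frame = base frame: x ahead of the robot, y to its left, z up, the work surface at z = 0. Lengths are in mm, angles in rad, forces in N, time in s.
With the tool pointing down it reaches from about 275 to 750 mm from the base axis. Payload 10.2 kg.
Tool frame: the origin (TCP) lies at the centre of the arm's flange, where the gripper is bolted on; the fingertips stand 173 mm ahead of it and the grasp point (between the pads) lies 155 mm ahead of it; z points along the fingers, y is the line along which they close (so a half turn about z gives the same grasp; the last joint's range is limited). The gripper opens to 85 mm and grips with 20 to 120 N. Pads are 22 mm wide; open, the fingers measure 114 mm over their backs; the gripper's body (76 mm by 85 mm) begins 54 mm behind the grasp point. The pads swing forward as they close: fully open they stand 13 mm farther back than shut.
Start: joints at [1.049, 0.313, 1.498, -0, 1.331, -0.223], TCP at [154.56, 501.741, 404.694] pointing down, gripper open.
Joint ranges: [-2.94, 2.94], [-0.97, 2.17], [0.19, 2.56], [-1.23, 4.37], [0.02, 3.11], [-2.88, 2.88]. Speed limits (rad/s): [2.39, 2.39, 3.01, 3.14, 3.14, 3.14].

INTERFACE

Orientations are given as a unit quaternion [w, x, y, z].
In Python, from rig import ctrl gives the robot as it stands.
- The arm moves only by the shell command python3 steer.py 'ROWS' [OPENING] [FORCE]. ROWS is a JSON list of rows, 1 to 8 of them, each of 6 numbers: dx, dy, dz in mm, then a rotation vector rx, ry, rz in rad; each row is the pose to reach, as a shift and turn from the pose commanded when the command began, along the tool's axes at that moment; what a row does not reach only later rows make up. A row lasts 1/10 s, in which the tool goes at most 50 mm and 0.15 rad, less where a joint would pass 70% of its speed; a pose out of reach is approached as far as the arm can. OPENING is the opening from 0.0 (shut) to 1.0 (fully open), set as the command begins (- or left out keeps the last). The fingers move at their own pace and stop on an object; FORCE is the grip in N (left out, the last holds). Time passes only in rows, so rows that do not move let the fingers close. It prints the time, the measured TCP pose, the force, the opening and the grip force at its end.
- ctrl.sense(): the state, without advancing time (a new reading comes with each control period).
- ctrl.capture(name): name is "scene" or "top"; returns the picture (400x640x3 uint8, red, green, blue); there is no depth.
- ctrl.calibration(name): a dict with "fx", "fy", "cx", "cy" (pixels), "distortion" ([k1, k2, p1, p2, k3] as OpenCV has them; the pictures are not rectified), "position" and "attitude" of the camera in the world. Camera axes: x right, y down, z forward; pixel columns grow to the right and rows downward; lengths in mm; the calibration is good to about 2 mm. A picture is of the moment at which its call begins. calibration takes no time and is no camera call.
- ctrl.finish_job(): hands the job in; it is judged then, once.
The state is a dict: "time_s": time; "joints": joint angles; "dq": joint speeds; "tau": joint torques, N m; "eef_pos": TCP position; "ee_rot": TCP orientation; "force": force on the tool from outside, world axes, zero at the start; "wrist_torque": the same for the moment, N m; "grip_width": opening from 0.0 (shut) to 1.0 (fully open); "grip_force": force on a finger pad.
Only numpy, scipy, OpenCV 4.12 (cv2) and the standard library are available. Lean on these libraries where they do the work, as an engineer would, in place of code of your own. Each camera call takes 0.05 s, during which the arm holds its last target. There are 200 camera calls.

TASK

Take the blow-off lance out of its push-in fitting: swing the yellow release bail over centre to its other stop, so that it holds the release collar pushed in, then draw the lance straight out and lay it (do not drop it) flat in the empty lane of the aluminium tray. Then swing the bail back over centre to the stop where it started. Leave the tray where it stands and do not disturb the bolts, file, spray can or gauge ring.

Things in the scene. Friction and masses are not known exactly. Their poses are not given: they have to be found in the camera images.
- fitting: Blue push-in fitting, fixed; foot plate 130 x 110 x 12 mm. Origin: centre of the foot's underside. Its bore, in the fitting's xz plane, rises towards +x at 35 deg above horizontal through (0, 0, 75 mm). Housing 60 mm long along the bore (38 behind to 22 mm beyond that point), 48 x 48 mm across. An orange release collar, 44 mm dia, stands 12 mm out of it round the lance
- seat (a point): Inner end of the bore, where the lance's inner end rests when fully in: (-25, 0, 58) mm in the fitting's frame, same axes. While the collar is out, jaws lock the lance's bead (2 mm play); with the bail at its far stop the collar is in 7 mm, the jaws are open and the lance slides freely. It is clear of the collar after 64 mm along the bore
- bail (a joint): Angle (rad) of the release bail, hinged about the fitting's y axis through point pivot. 0: start stop, leaning 25 deg off vertical to the fitting's +x, over the lance (locked). Grows as it swings up and over to -x, to a stop at 1.22, 45 deg off vertical (collar held in). Dead centre, upright, is 0.44; past it the bail falls by its weight to that side's stop. 1 to 3 N at the crossbar moves it
- pivot (a point): Middle of the bail's hinge axis: (0, 0, 75) mm in the fitting's frame, same axes
- bail_bar (a point): Middle of the bail's yellow crossbar: round, 14 mm dia, 116 mm long, along the fitting's y axis, 95 mm from the hinge, on two steel arms 10 mm thick at y = +-34 mm. At the start it is 47 mm off the lance's axis, above the lance's grip sleeve
- lance: Blow-off lance, rigid steel tube 18 mm dia, 175 mm long. Origin on its axis, mid ribbed blue grip sleeve (22 mm dia, 60 mm long; grasp here). x to the brass nozzle (tip x = +60 mm). Brass bead 27 mm dia at x = -87 to -77 mm. Starts in the bore, sloping up 35 deg, z square to its axis and upward; sleeve 21 to 81 mm beyond the collar. 0.11 to 0.22 kg. Lying, its axis is 11 to 13 mm up
- lance_tail (a point): Centre of the lance's inner end, at x = -115 mm of the lance
- tray: Loose aluminium sorting tray, 250 (x) x 190 (y) x 32 mm high, walls and floor 4 mm, 0.9 kg. Origin at the centre of its underside. A divider along x at y = 0 makes two lanes, each 242 x 89 mm inside: the +y lane is empty, the -y lane holds two bolts
- lane (a point): Middle of the empty lane, on its floor (tray frame: 0, +46.5, +4 mm), axes those of the tray
- bolt_1: dark steel body bolt, 90 mm long, shank 15 mm, flange 32 mm dia, lying; origin at mid-length on its axis, x from head to point. Bystander. In the tray's -y lane
- bolt_2: dark steel body bolt, 90 mm long, shank 15 mm, flange 32 mm dia, lying; origin at mid-length on its axis, x from head to point. Bystander. In the tray's -y lane
- bolt_3: dark steel body bolt, 90 mm long, shank 15 mm, flange 32 mm dia, lying; origin at mid-length on its axis, x from head to point. Bystander. On the worktop
- bolt_4: dark steel body bolt, 90 mm long, shank 15 mm, flange 32 mm dia, lying; origin at mid-length on its axis, x from head to point. Bystander. On the worktop
- file: Thread file with green rubber handle, 205 mm long, up to 25 mm high, lying along x, handle to -x; origin underneath, where blade meets handle. Bystander
- spray: Spray can, 60 mm dia, 130 mm tall, upright; origin at its underside. Bystander
- gauge_ring: Red plastic gauge ring, 80 mm dia, hanging on the steel hook of the side post on the right; origin at the centre of one face. Bystander

How it is judged:
By the outcome, as a careful person would: the job done as asked, in the order asked, and still so for the second after the job is handed in, with the robot touching nothing.
It also fails if it takes over 70 s, if anything falls off the work surface, if the arm or the gripper's body presses on something with over 40 N, if the wrist force passes 120 N, or if a joint passes its speed limit or range.

## Working session

There is one attempt and no reset: what is moved stays moved. The work goes in short steps, Python scripts to look and compute and a shell command to move; the robot and the scene stay as the last step left them, time stands still between calls to the robot, and variables do not carry over. Pictures are saved under pics/ and viewed, at most 10 in all, crops included, and the job is handed in when it is done.

```bash
ls; mkdir -p pics
python3 - <<'E'
from rig import ctrl
import cv2
for n in("scene","top"):
    im=ctrl.capture(n); cv2.imwrite(f"pics/{n}0.png",im[:,:,::-1]); c=ctrl.calibration(n); print(n,c)
print(ctrl.sense())
E
```

```text
pics
rig.py
steer.py
scene {'fx': 371.1293309997879, 'fy': 371.1293309997879, 'cx': 313.27356250625036, 'cy': 195.2838699528045, 'distortion': array([-0.0699911,  0.       ,  0.       ,  0.       ,  0.       ]), 'position': array([1381.01855738, -627.6533603 ,  712.53517352]), 'attitude': array([-0.43086928,  0.76319219,  0.42585534, -0.22480342])}
top {'fx': 362.1075768770739, 'fy': 362.1075768770739, 'cx': 321.66691993039, 'cy': 196.37882393058405, 'distortion': array([-0.03506321,  0.        ,  0.        ,  0.        ,  0.        ]), 'position': array([ 531.64815887, -140.84686063, 1060.95728364]), 'attitude': array([-0.0335136 ,  0.71079533, -0.70180475,  0.03342049])}
{'time_s': 0.1, 'joints': array([ 1.04861014e+00,  3.13397983e-01,  1.49831842e+00, -4.61579049e-05,
        1.33098714e+00, -2.23391297e-01]), 'dq': array([ 0.00119573, -0.00057137, -0.0013202 , -0.00156365, -0.0008323 ,
       -0.0005709 ]), 'tau': array([ 2.31941514e-03, -4.12902403e+01, -2.60141194e+01, -1.37594493e-04,
        3.04040463e-03,  7.48310845e-05]), 'eef_pos': array([154.54249517, 501.71417598, 404.20624966]), 'ee_rot': array([-1.81423669e-04,  1.48836862e-01,  9.88861608e-01, -5.25455009e-04]), 'force': array([ 1.70625036, -0.37982989,  0.51523509]), 'wrist_torque': array([0.04625496, 0.00370944, 0.0382256 ]), 'grip_force': 0.0, 'grip_width': 1.000516369180967}
```

View pics/scene0.png

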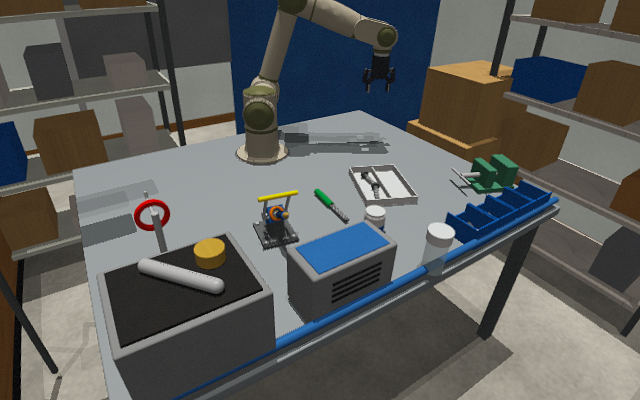

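View pics/top0.png

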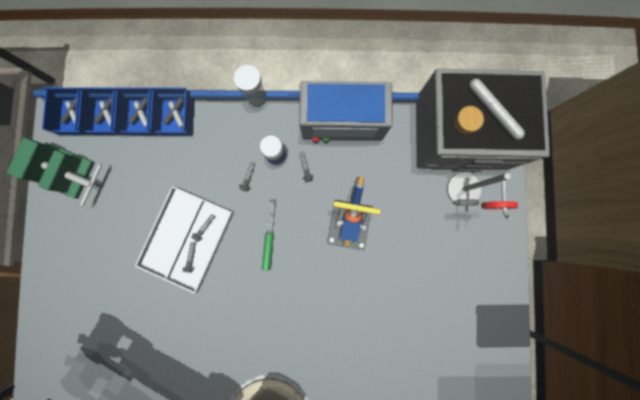

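The scene view shows the bail bar at (278,196) and the lance pointing towards the camera. In the top view the fitting is at about (350,225), the yellow bar at (357,208) and the brass tip at (361,180). The tray corners are at about (175,187), (232,212), (196,291) and (137,265), with the empty lane on the left. Next I'll measure these.

```bash
cat > h.py <<'E'
import cv2, numpy as np
from scipy.spatial.transform import Rotation as R
from rig import ctrl
def rot(q): return R.from_quat([q[1],q[2],q[3],q[0]])
def ray(n,px):
    c=ctrl.calibration(n); K=np.array([[c['fx'],0,c['cx']],[0,c['fy'],c['cy']],[0,0,1]])
    u=cv2.undistortPoints(np.array(px,float).reshape(-1,1,2),K,c['distortion']).reshape(-1,2)
    d=rot(c['attitude']).apply(np.c_[u,np.ones(len(u))]); return np.array(c['position']),d/np.linalg.norm(d,axis=1)[:,None]
def plane(n,px,z):
    o,d=ray(n,px); return o+d*((z-o[2])/d[:,2])[:,None]
def tri(pa,pb):
    o1,d1=ray("scene",[pa]);o2,d2=ray("top",[pb]);d1=d1[0];d2=d2[0]
    s=np.linalg.lstsq(np.c_[d1,-d2],o2-o1,rcond=None)[0]
    a=o1+s[0]*d1;b=o2+s[1]*d2; return (a+b)/2,np.linalg.norm(a-b)
def proj(n,P):
    c=ctrl.calibration(n); K=np.array([[c['fx'],0,c['cx']],[0,c['fy'],c['cy']],[0,0,1]])
    Rw=rot(c['attitude']).inv(); t=-Rw.apply(c['position'])
    return cv2.projectPoints(np.array(P,float).reshape(-1,1,3),Rw.as_rotvec(),t,K,c['distortion'])[0].reshape(-1,2)
def blob(im,lo,hi,roi):
    x0,y0,x1,y1=roi; hsv=cv2.cvtColor(im,cv2.COLOR_RGB2HSV); m=np.zeros(im.shape[:2],np.uint8)
    m[y0:y1,x0:x1]=cv2.inRange(hsv,lo,hi)[y0:y1,x0:x1]
    cs=cv2.findContours(m,cv2.RETR_EXTERNAL,cv2.CHAIN_APPROX_NONE)[0]
    return max(cs,key=len) if cs else None
def bar(n,im,roi):
    c=blob(im,(22,120,90),(34,255,255),roi); r=cv2.minAreaRect(c); (cx,cy),(w,h),a=r
    b=cv2.boxPoints(r); L=sorted([(np.linalg.norm(b[i]-b[(i+1)%4]),i) for i in range(2)])[0][1]
    return np.array([cx,cy]),(b[L]+b[(L+1)%4])/2,(b[(L+2)%4]+b[(L+3)%4])/2
E
python3 - <<'E'
from h import *
s=cv2.imread("pics/scene0.png")[:,:,::-1].copy();t=cv2.imread("pics/top0.png")[:,:,::-1].copy()
bs=bar("scene",s,(240,170,320,215));bt=bar("top",t,(315,190,400,225));print(bs,bt)
print("bar mid",tri(bs[0],bt[0]))
ends=[sorted(x[1:],key=lambda p:p[0]) for x in(bs,bt)]
for a,b in zip(*ends): print("end",tri(a,b))
# tray: bright white interior + rim
c=blob(t,(0,0,175),(180,60,255),(125,175,245,300)); r=cv2.minAreaRect(c); print("tray",r); print(plane("top",cv2.boxPoints(r),32))
cv2.imwrite("pics/c1.png",np.hstack([cv2.resize(t[160:260,310:400],None,fx=5.5,fy=5.5,interpolation=2)[:,:,::-1][:550],cv2.resize(s[180:255,240:300],None,fx=5,fy=5,interpolation=2)[:,:,::-1].copy() if 0 else cv2.resize(s[175:260,240:305],(300,550))[:,:,::-1]]))
cv2.imwrite("pics/c2.png",cv2.resize(t[175:300,125:280],None,fx=5,fy=4.8,interpolation=2)[:,:,::-1])
E
```

```text
(array([277.40383911, 195.51925659]), array([297.1154 , 191.57695], dtype=float32), array([257.6923 , 199.46156], dtype=float32)) (array([356.46530151, 207.22540283]), array([334.71097, 203.87859], dtype=float32), array([378.21964, 210.57222], dtype=float32))
bar mid (array([ 590.65614799, -227.83040682,  161.771255  ]), np.float64(1.6333586918699665))
end (array([ 578.28034663, -223.89030886,  144.69010264]), np.float64(109.72135845074327))
end (array([ 609.21455037, -233.86692634,  193.13555646]), np.float64(100.96325159175838))
tray ((181.89724731445312, 239.2260284423828), (67.20159912109375, 91.0366439819336), 24.443954467773438)
[[422.27250199 393.29871389  32.        ]
 [659.96873025 296.91493694  32.        ]
 [582.27243543 116.72761049  32.        ]
 [348.50459611 215.01187118  32.        ]]
```

View pics/c1.png

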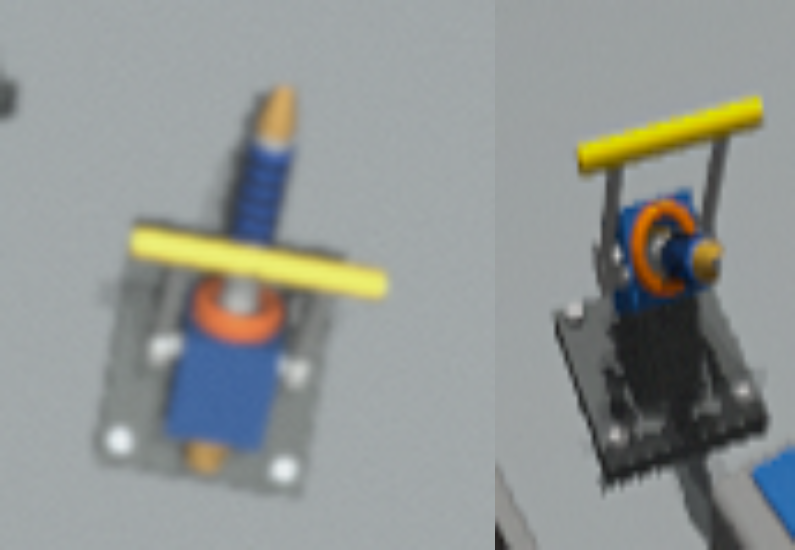

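The crop shows the fitting and lance pointing to about +x, with the bar mid at z = 162 against an expected 161. The tray rectangle measures about 254 x 194 mm. I'll work out the frames and the first goal.

```bash
cat >> h.py <<'E'
def frames():
    import json; return json.load(open("f.json"))
def goal(p,xdir,tilt=0.0,clear=True):
    """TCP goal p; tool x = -xdir(horizontal, heading rad) ; tilt: z leans toward xdir"""
    h=np.array([np.cos(xdir),np.sin(xdir),0]); up=np.array([0,0,1.])
    z=np.sin(tilt)*h-np.cos(tilt)*up; x=-(np.cos(tilt)*h+np.sin(tilt)*up); y=np.cross(z,x)
    G=R.from_matrix(np.c_[x,y,z]); s=ctrl.sense(); C=rot(s['ee_rot'])
    d=C.inv().apply(np.array(p)-s['eef_pos']); r=(C.inv()*G).as_rotvec()
    print("row",np.round(d,1),np.round(r,3),"dist",np.linalg.norm(d).round(),"at",s['eef_pos'].round(1),"F",s['force'].round(1))
def fit(p,f):  # fitting frame -> world
    c,s=np.cos(f['yaw']),np.sin(f['yaw']); return np.array([f['o'][0]+c*p[0]-s*p[1],f['o'][1]+s*p[0]+c*p[1],p[2]])
E
python3 - <<'E'
from h import *
import json
t=cv2.imread("pics/top0.png")[:,:,::-1].copy();s=cv2.imread("pics/scene0.png")[:,:,::-1].copy()
bs=bar("scene",s,(240,170,320,215));bt=bar("top",t,(315,190,400,225))
for a,b in zip(sorted(bs[1:],key=lambda p:-p[0]),sorted(bt[1:],key=lambda p:p[0])): print("end",tri(a,b))
e=plane("top",sorted(bt[1:],key=lambda p:p[0]),161.1); d=e[0]-e[1]; print("bar L",np.linalg.norm(d),e.mean(0))
yaw=np.arctan2(d[1],d[0])-np.pi/2; m=e.mean(0)
tip=plane("top",[(361.6,176.2)],158.4)[0]
bolts=plane("top",[(310+119/5.5,160+440/5.5),(310+284/5.5,160+470/5.5)],14)
db=bolts[0]-bolts[1]; print("yaw bar",np.degrees(yaw),"screws",np.degrees(np.arctan2(db[1],db[0])-np.pi/2),"bar->tip",np.degrees(np.arctan2(*(tip-m)[1::-1])),"dist exp 78:",np.linalg.norm((tip-m)[:2]))
tr=plane("top",cv2.boxPoints(cv2.minAreaRect(blob(t,(0,0,175),(180,60,255),(125,175,245,300)))),32)
v=(tr[1]-tr[0])+(tr[2]-tr[3]); ty=np.arctan2(v[1],v[0])
f=dict(yaw=float(yaw)); 
o=m-40.15*np.array([np.cos(yaw),np.sin(yaw),0]); f['o']=[float(o[0]),float(o[1])]; f['tray']=[*map(float,tr.mean(0)[:2])]; f['ty']=float(ty)
json.dump(f,open("f.json","w")); print(f)
print("top proj tail/bar/foot corners",proj("scene",[fit(p,f) for p in [(118.4,0,158.4),(40.15,0,161.1),(65,55,12),(65,-55,12),(-65,-55,12),(-65,55,12)]]).round(1).tolist())
print(proj("top",[fit(p,f) for p in [(118.4,0,158.4),(65,55,12),(65,-55,12),(-65,-55,12),(-65,55,12)]]).round(1).tolist())
goal(fit((72,0,440),f),yaw)
E
```

```text
end (array([ 599.39834457, -171.65232423,  162.11237583]), np.float64(2.847426375448554))
end (array([ 582.45341529, -283.1479701 ,  161.81636213]), np.float64(4.114211496183822))
bar L 109.56681764467365 [ 591.08857709 -227.16333403  161.1       ]
yaw bar -8.04834754153639 screws -9.554100014394217 bar->tip -9.34416328450096 dist exp 78: 79.66589969130685
{'yaw': -0.1404701639446011, 'o': [551.3340434016416, -221.54198621125263], 'tray': [503.2545659478635, 255.4882831250269], 'ty': -0.3915783154107592}
top proj tail/bar/foot corners [[288.1, 211.1], [278.0, 195.7], [299.3, 238.1], [264.5, 247.1], [251.7, 222.8], [284.1, 215.2]]
[[360.8, 176.6], [334.0, 199.2], [371.5, 205.0], [365.1, 249.6], [327.3, 243.7]]
row [-663.2 -563.1  -35.3] [-0.001 -0.    -0.158] dist 871.0 at [154.5 501.7 404.2] F [ 1.7 -0.4  0.5]
```

View pics/c2.png

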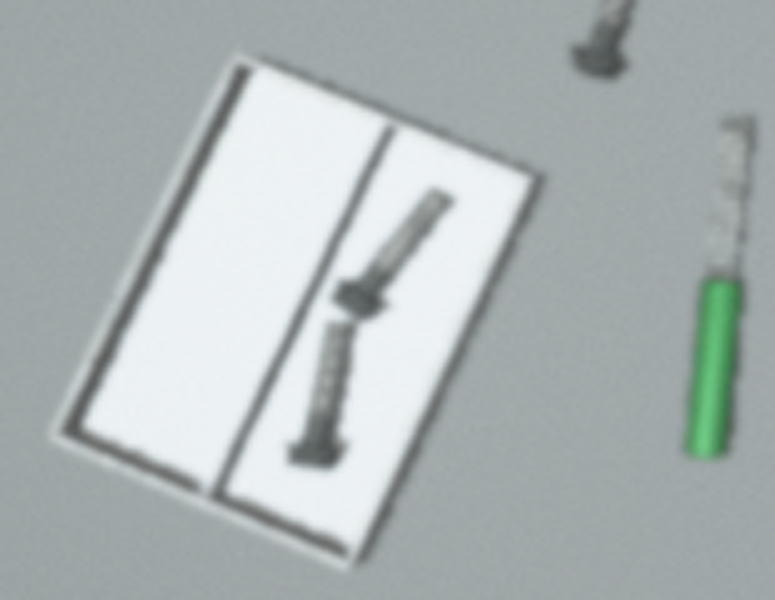

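The crop confirms the tray rim corners: crop (240,52), (543,180), (350,570) and (55,437). The empty lane is on the left. The yaw estimates for the fitting agree at about -8.9°. Moving over now with the gripper shut.

```bash
python3 - <<'E'
from h import *
import json
f=frames(); f['yaw']=-0.155; m=np.array([590.9,-227.4]); f['o']=list(m-40.15*np.array([np.cos(-.155),np.sin(-.155)])); json.dump(f,open("f.json","w")); print(f)
E
python3 steer.py '[[-40,-34,0,0,0,0],[-78,-66,0,0,0,0],[-116,-98,0,0,0,0],[-154,-130,0,0,0,0],[-192,-162,0,0,0,0],[-230,-194,0,0,0,0],[-268,-226,0,0,0,0],[-306,-258,0,0,0,0]]' 0.0 60
python3 steer.py '[[-38,-32,0,0,0,0],[-76,-64,0,0,0,0],[-114,-96,0,0,0,0],[-152,-128,0,0,0,0],[-190,-160,0,0,0,0],[-228,-192,0,0,0,0],[-266,-224,0,0,0,0],[-300,-253,0,0,0,0]]'
python3 -c "
from h import *
f=frames();goal(fit((72,0,430),f),f['yaw'])"
```

```text
{'yaw': -0.155, 'o': [np.float64(551.2313370394143), np.float64(-221.2016390134606)], 'tray': [503.2545659478635, 255.4882831250269], 'ty': -0.3915783154107592}
time_s: 0.9
eef_pos: [371.5, 163.4, 404.7]
ee_rot: [0.0, 0.149, 0.989, 0.0]
force: [1.2, 1.2, 0.4]
grip_width: 0.004
grip_force: 0.0
time_s: 1.7
eef_pos: [583.9, -167.0, 404.1]
ee_rot: [-0.0, 0.149, 0.989, 0.0]
force: [0.7, 0.2, 1.0]
grip_width: -0.002
grip_force: 0.0
row [-56.  -51.1 -26. ] [ 0.    -0.001 -0.144] dist 80.0 at [ 583.9 -167.   404.1] F [0.7 0.2 1. ]
```

```bash
python3 steer.py '[[-28,-26,0,0,0,-0.07],[-56,-51,0,0,0,-0.144],[-56,-51,25,0,0,-0.144],[-56,-51,50,0,0,-0.144],[-56,-51,70,0,0,-0.144],[-56,-51,77,0,0,-0.144],[-56,-51,77,0,0,-0.144]]'
python3 -c "
from h import *
f=frames();goal(fit((-8,0,327),f),f['yaw'])
ims=[ctrl.capture(n)[:,:,::-1] for n in('scene','top')]
cv2.imwrite('pics/p1.png',np.hstack([cv2.resize(ims[0][130:260,220:340],(400,433)),cv2.resize(ims[1][140:270,300:420],(400,433))]))"
```

```text
time_s: 2.4
eef_pos: [621.6, -230.0, 326.9]
ee_rot: [-0.001, 0.077, 0.997, 0.0]
force: [-0.1, 0.1, 0.0]
grip_width: 0.006
grip_force: 0.0
row [78.9 -2.1  0. ] [ 0.001 -0.002  0.   ] dist 79.0 at [ 621.6 -230.   326.9] F [-0.1  0.1  0. ]
```

View pics/p1.png

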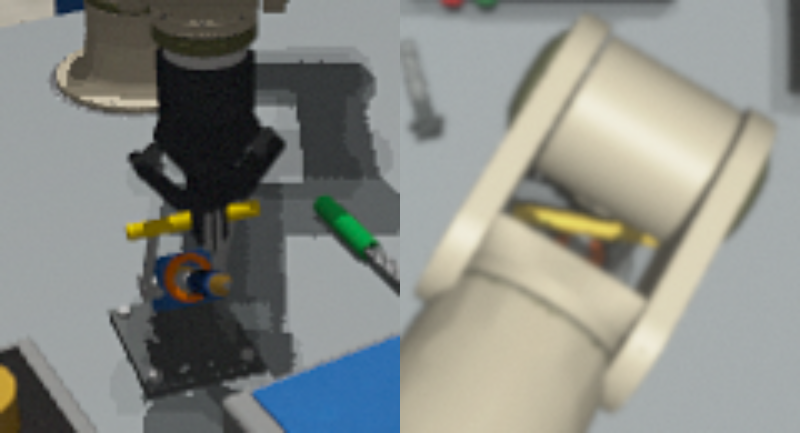

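The fingers stand in front of the bar, above the lance, as intended. Pushing the bail over.

```bash
python3 steer.py '[[8,0,0,0,0,0],[18,0,0,0,0,0],[28,0,0,0,0,0],[38,0,0,0,0,0],[48,0,0,0,0,0],[58,0,0,0,0,0],[68,0,0,0,0,0],[78,0,0,0,0,0]]'
python3 steer.py '[[8,0,2,0,0,0],[16,0,5,0,0,0],[24,0,9,0,0,0],[30,0,13,0,0,0],[34,0,15,0,0,0],[34,0,15,0,0,0]]'
python3 -c "
from h import *
f=frames();goal(fit((-49,0,307),f),f['yaw'])
ims=[ctrl.capture(n)[:,:,::-1] for n in('scene','top')]
c=bar('scene',ims[0][:,:,::-1].copy(),(220,150,330,235));print(c, proj('scene',[fit((-67,y,142),f) for y in (0,-58,58)]))
cv2.imwrite('pics/p2.png',cv2.resize(ims[0][130:260,220:340],(400,433)))"
```

```text
time_s: 3.3
eef_pos: [544.3, -217.9, 329.2]
ee_rot: [0.001, 0.077, 0.997, -0.001]
force: [-0.0, -1.3, -0.2]
grip_width: -0.001
grip_force: 0.0
time_s: 3.9
eef_pos: [510.7, -212.7, 312.4]
ee_rot: [-0.0, 0.077, 0.997, 0.0]
force: [-0.1, -0.4, 0.8]
grip_width: -0.001
grip_force: 0.0
row [ 7.6 -2.1  5.4] [ 0.    -0.001 -0.   ] dist 10.0 at [ 510.7 -212.7  312.4] F [-0.1 -0.4  0.8]
(array([256.51602173, 185.08799744]), array([265.096, 183.528], dtype=float32), array([247.93604, 186.648  ], dtype=float32)) [[266.63202135 183.74057869]
 [248.11378277 187.25923834]
 [284.54178605 180.34462405]]
```

The bar's left end is at (248,187), which matches the far-stop prediction of (248.1,187.3). So the bail is at the far stop. Next is the lance.

```bash
python3 steer.py '[[-15,0,-30,0,0,0],[-15,0,-75,0,0,0],[-15,0,-110,0,0,0]]' 0.6
python3 -c "
from h import *
f=frames();goal(fit((-74,0,328.5),f),f['yaw'],np.radians(35))"
```

```text
time_s: 4.3
eef_pos: [526.1, -215.0, 425.1]
ee_rot: [0.001, 0.077, 0.997, -0.0]
force: [-0.3, -0.8, 0.1]
grip_width: 0.507
grip_force: 0.0
row [48.4 -2.2 96.5] [-0.001 -0.609  0.001] dist 108.0 at [ 526.1 -215.   425.1] F [-0.3 -0.8  0.1]
```

```bash
python3 steer.py '[[10,0,0,0,-0.14,0],[25,-1,10,0,-0.28,0],[40,-2,30,0,-0.42,0],[48,-2,60,0,-0.56,0],[48.4,-2.2,90,0,-0.61,0],[48.4,-2.2,96.5,0,-0.61,0],[48.4,-2.2,96.5,0,-0.61,0]]'
python3 -c "
from h import *
f=frames();goal(fit((-24.6,0,258),f),f['yaw'],np.radians(35))
ims=[ctrl.capture(n)[:,:,::-1] for n in('scene','top')]
cv2.imwrite('pics/p3.png',np.hstack([cv2.resize(ims[0][130:260,220:340],(400,433)),cv2.resize(ims[1][140:270,300:420],(400,433))]))"
```

```text
time_s: 5.0
eef_pos: [478.0, -209.9, 326.1]
ee_rot: [0.298, 0.074, 0.951, -0.023]
force: [0.8, -0.5, 0.4]
grip_width: 0.606
grip_force: 0.0
row [-1.7  0.1 84.2] [ 0.001 -0.003 -0.   ] dist 84.0 at [ 478.  -209.9  326.1] F [ 0.8 -0.5  0.4]
```

View pics/p3.png

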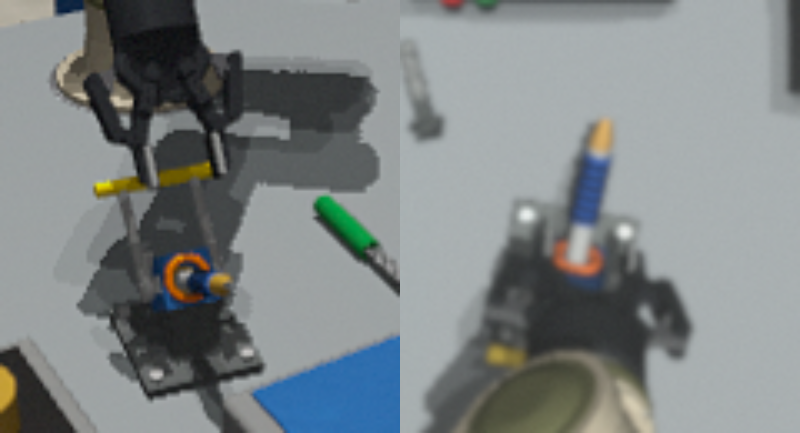

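The bail is back at its far stop and the sleeve is free, at about top px (356.4,197). I'll check the lateral offset before descending.

```bash
python3 -c "
from h import *
f=frames()
t=ctrl.capture('top')
c=blob(t,(110,100,30),(128,255,200),(340,178,375,212))[:,0,:].astype(float)
print(c.min(0),c.max(0),c.mean(0)); m=c.mean(0)
q=plane('top',[m],123.7)[0]; print(q, fit((69.5,0,123.7),f)); d=q[:2]-np.array(f['o']); print('fitting xy',np.cos(-.155)*d[0]+np.sin(-.155)*d[1], -np.sin(-.155)*d[0]+np.cos(-.155)*d[1])
"
```

```text
[352. 187.] [361. 206.] [356.52173913 196.56521739]
[ 621.333858   -230.80656021  123.7       ] [ 619.89813843 -231.93105591  123.7       ]
fitting xy 70.74490773798303 1.332661253373752
```

```bash
python3 steer.py '[[-1,0,18,0,0,0],[-1.7,0,38,0,0,0],[-1.7,0,56,0,0,0],[-1.7,0,70,0,0,0],[-1.7,0,80,0,0,0],[-1.7,0,84,0,0,0],[-1.7,0,84,0,0,0]]'
python3 steer.py '[[0,0,0,0,0,0],[0,0,0,0,0,0],[0,0,0,0,0,0],[0,0,0,0,0,0],[0,0,0,0,0,0]]' 0.0 60
```

```text
time_s: 5.85
eef_pos: [526.8, -217.4, 258.6]
ee_rot: [0.3, 0.074, 0.951, -0.023]
force: [-0.7, -0.8, -0.5]
grip_width: 0.597
grip_force: 0.0
time_s: 6.35
eef_pos: [526.6, -217.5, 258.8]
ee_rot: [0.3, 0.074, 0.951, -0.024]
force: [-0.5, 0.1, 2.5]
grip_width: 0.226
grip_force: 58.8
```

Gripped. Drawing along the bore (tool -x), slowly at first.

```bash
python3 steer.py '[[-2,0,0,0,0,0],[-5,0,0,0,0,0],[-8,0,0,0,0,0],[-12,0,0,0,0,0]]'
python3 -c "
from h import *
t=ctrl.capture('top'); c=blob(t,(110,100,30),(128,255,200),(340,170,375,212)); print(ctrl.sense()['wrist_torque'])
c=blob(t,(10,90,90),(22,255,255),(345,150,380,190))[:,0]; print(c.min(0),c.max(0))"
```

```text
time_s: 6.75
eef_pos: [532.2, -217.9, 259.0]
ee_rot: [0.289, 0.072, 0.954, -0.019]
force: [-49.4, -1.9, -12.3]
grip_width: 0.227
grip_force: 60.8
[-0.28311681  7.07266747 -0.31040199]
[356 175] [361 183]
```

47 N of resistance suggests it is still locked, or the bail is not fully at its stop. Backing off and checking the bail.

```bash
python3 steer.py '[[4,0,0,0,0,0],[8,0,0,0,0,0],[12,0,0,0,0,0],[12,0,0,0,0,0]]'
python3 -c "
from h import *
f=frames()
ims=[ctrl.capture(n)[:,:,::-1] for n in('scene','top')]
for a in (.9,1.0,1.1,1.22):
  t=np.pi/2-np.radians(25)+a; p=[(95*np.cos(t),y,75+95*np.sin(t)) for y in (-58,58)]
  print(a,*[proj(n,[fit(q,f) for q in p]).round(1).tolist() for n in('scene','top')])
print(bar('scene',ims[0][:,:,::-1].copy(),(220,150,330,235)),ctrl.sense()['force'])
cv2.imwrite('pics/p4.png',np.hstack([cv2.resize(ims[0][150:255,230:326],(400,437),interpolation=2),cv2.resize(ims[1][160:265,310:406],(400,437),interpolation=2)]))"
```

```text
time_s: 7.2
eef_pos: [526.6, -217.6, 258.7]
ee_rot: [0.3, 0.074, 0.951, -0.024]
force: [-0.2, -1.3, 2.9]
grip_width: 0.223
grip_force: 59.0
0.9 [[249.9, 186.0], [287.2, 178.9]] [[374.4, 244.1], [328.1, 236.3]]
1.0 [[249.2, 186.0], [286.3, 179.0]] [[373.6, 247.4], [327.5, 239.6]]
1.1 [[248.7, 186.3], [285.4, 179.4]] [[372.8, 250.4], [327.0, 242.6]]
1.22 [[248.1, 187.2], [284.5, 180.3]] [[371.8, 253.6], [326.3, 245.9]]
(array([252.10809326, 186.14865112]), array([256.24323, 185.45946], dtype=float32), array([247.97296, 186.83784], dtype=float32)) [-1.02539397 -1.15885135  3.01468523]
```

View pics/p4.png

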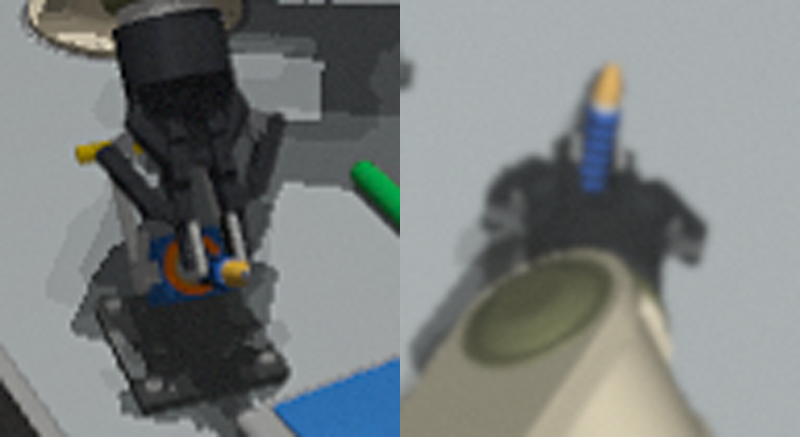

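The scene view is not sensitive to the bail angle. I'll release, back off, and measure the angle in the top view.

```bash
python3 steer.py '[[0,0,0,0,0,0],[0,0,0,0,0,0],[0,0,0,0,0,0],[0,0,-30,0,0,0],[0,0,-70,0,0,0],[-30,0,-110,0,0,0],[-70,0,-130,0,0,0],[-110,0,-130,0,0,0]]' 0.6
python3 steer.py '[[-30,0,0,0,0,0],[-60,0,0,0,0,0],[-60,0,0,0,0,0]]'
python3 -c "
from h import *
f=frames()
s,t=[ctrl.capture(n) for n in('scene','top')]
print(bar('scene',s,(220,150,330,235)));print(bar('top',t,(315,200,390,265)))
cv2.imwrite('pics/p5.png',np.hstack([cv2.resize(s[150:255,230:326],(400,437),interpolation=2),cv2.resize(t[160:265,310:406],(400,437),interpolation=2)])[:,:,::-1])"
```

```text
time_s: 8.1
eef_pos: [541.9, -219.7, 432.3]
ee_rot: [0.301, 0.074, 0.95, -0.025]
force: [0.3, -0.6, -0.3]
grip_width: 0.605
grip_force: 0.0
time_s: 8.4
eef_pos: [592.2, -227.4, 463.7]
ee_rot: [0.301, 0.073, 0.951, -0.024]
force: [-0.8, -0.4, -0.8]
grip_width: 0.602
grip_force: 0.0
(array([266.10070801, 183.52845764]), array([284.20575, 180.07988], dtype=float32), array([247.99567, 186.97704], dtype=float32))
(array([354.25384521, 250.66740417]), array([339.2276 , 247.80527], dtype=float32), array([369.2801 , 253.52954], dtype=float32))
```

View pics/p5.png

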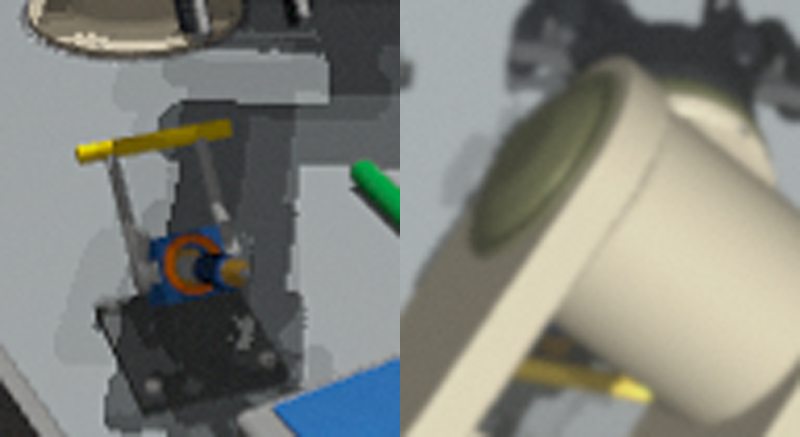

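The top-view bar is at (354.3,250.7), and the 1.22 rad prediction at that column is (354.3,250.6). So the bail is at, or very near, its stop. I'll compare the collar with the start picture.

```bash
python3 -c "
from h import *
f=frames()
s0=cv2.imread('pics/scene0.png')[:,:,::-1].copy(); s=ctrl.capture('scene')
b=np.array([.819,0,.574])
for im in(s0,s):
  hsv=cv2.cvtColor(im,cv2.COLOR_RGB2HSV)[195:235,260:300]; m=cv2.inRange(hsv,(5,150,110),(15,255,255)); ys,xs=np.nonzero(m); print('collar',len(xs),xs.min()+260,xs.max()+260,ys.min()+195,ys.max()+195,xs.mean()+260,ys.mean()+195)
for L in (34,30,27): print(L,proj('scene',[fit(np.array([0,0,75])+L*b,f)]))
print(np.round(np.abs(s0[200:225,262:290].astype(int)-s[200:225,262:290]).sum(2)/99).astype(int).max())
goal(fit((-35,0,345),f),f['yaw'])
"
```

```text
collar 51 270 282 206 219 274.19607843137254 211.7058823529412
collar 21 270 278 207 219 271.57142857142856 214.0
34 [[277.1189672  212.99427204]]
30 [[276.77886521 213.04837237]]
27 [[276.52533183 213.08870121]]
3
row [ 1.275e+02 -1.000e-01  5.270e+01] [0.001 0.608 0.   ] dist 138.0 at [ 590.3 -227.3  461.1] F [0.1 0.3 0.2]
```

Inconclusive because of the shading. I'll press the bail firmly onto its stop with shut fingers.

```bash
python3 steer.py '[[25,0,8,0,0.12,0],[50,0,18,0,0.24,0],[75,0,28,0,0.36,0],[100,0,40,0,0.48,0],[127,0,53,0,0.608,0],[127,0,53,0,0.608,0]]' 0.0
python3 steer.py '[[0,0,20,0,0,0],[0,0,39,0,0,0],[4,0,39,0,0,0],[8,0,39,0,0,0],[12,0,39,0,0,0],[16,0,39,0,0,0],[20,0,39,0,0,0],[20,0,39,0,0,0]]'
python3 -c "
from h import *
f=frames();goal(fit((-49,0,306),f),f['yaw'])"
```

```text
time_s: 9.15
eef_pos: [516.1, -215.5, 342.6]
ee_rot: [-0.003, 0.078, 0.997, 0.002]
force: [1.1, -0.7, -0.1]
grip_width: -0.005
grip_force: 0.0
time_s: 9.95
eef_pos: [499.6, -213.2, 308.5]
ee_rot: [0.007, 0.078, 0.997, -0.001]
force: [21.1, -1.6, -7.9]
grip_width: -0.001
grip_force: 10.6
row [-3.2  0.1  2.5] [-0.002  0.015 -0.001] dist 4.0 at [ 499.6 -213.2  308.5] F [21.1 -1.6 -7.9]
```

The bail meets its stop at 21 N, so it is at the stop. I'll regrasp the lance a little further out, leaving more room from the bail, and watch the bail.

```bash
python3 steer.py '[[-15,0,-10,0,0,0],[-35,0,-50,0,0,0],[-35,0,-90,0,0,0],[-35,0,-120,0,0,0]]' 0.6
python3 -c "
from h import *
f=frames();goal(fit((-64,0,335.5),f),f['yaw'],np.radians(35))"
```

```text
time_s: 10.35
eef_pos: [532.4, -218.1, 430.1]
ee_rot: [0.002, 0.077, 0.997, -0.001]
force: [-0.1, -0.6, 1.0]
grip_width: 0.603
grip_force: 0.0
row [45.4  0.  94.4] [-0.001 -0.606  0.001] dist 105.0 at [ 532.4 -218.1  430.1] F [-0.1 -0.6  1. ]
```

```bash
python3 steer.py '[[10,0,0,0,-0.14,0],[25,0,10,0,-0.28,0],[40,0,30,0,-0.42,0],[45,0,60,0,-0.56,0],[45.4,0,90,0,-0.607,0],[45.4,0,94.4,0,-0.607,0],[45.4,0,94.4,0,-0.607,0]]'
python3 steer.py '[[0,0,18,0,0,0],[0,0,38,0,0,0],[0,0,56,0,0,0],[0,0,70,0,0,0],[0,0,80,0,0,0],[0,0,85,0,0,0],[0,0,85,0,0,0]]'
python3 -c "
from h import *
f=frames();goal(fit((-14.8,1.3,264.9),f),f['yaw'],np.radians(35))
print(bar('scene',ctrl.capture('scene'),(220,150,330,235)))"
```

```text
time_s: 11.05
eef_pos: [487.9, -211.5, 333.1]
ee_rot: [0.298, 0.074, 0.951, -0.023]
force: [1.0, 0.1, 0.4]
grip_width: 0.597
grip_force: 0.0
time_s: 11.75
eef_pos: [536.2, -218.9, 263.3]
ee_rot: [0.299, 0.074, 0.951, -0.023]
force: [0.5, 0.4, 0.3]
grip_width: 0.601
grip_force: 0.0
row [-1.3  1.4 -1. ] [ 0.    -0.001  0.001] dist 2.0 at [ 536.2 -218.9  263.3] F [0.5 0.4 0.3]
(array([250. , 186.5]), array([252. , 186.5], dtype=float32), array([248. , 186.5], dtype=float32))
```

```bash
python3 steer.py '[[-1.3,1.4,-1,0,0,0],[-1.3,1.4,-1,0,0,0],[-1.3,1.4,-1,0,0,0],[-1.3,1.4,-1,0,0,0],[-1.3,1.4,-1,0,0,0],[-1.3,1.4,-1,0,0,0]]' 0.0 60
python3 steer.py '[[-2,0,0,0,0,0],[-4,0,0,0,0,0],[-6,0,0,0,0,0],[-6,0,0,0,0,0]]'
python3 -c "
from h import *
t=ctrl.capture('top'); s=ctrl.sense(); print(s['force'],s['eef_pos'])
c=blob(t,(10,90,90),(22,255,255),(345,150,380,190))[:,0]; print(c.min(0),c.max(0)); print(bar('scene',ctrl.capture('scene'),(220,150,330,235)))"
```

```text
time_s: 12.4
eef_pos: [536.7, -217.7, 265.0]
ee_rot: [0.3, 0.074, 0.951, -0.024]
force: [0.7, -0.8, 4.8]
grip_width: 0.221
grip_force: 58.7
time_s: 12.8
eef_pos: [539.6, -217.9, 264.9]
ee_rot: [0.294, 0.073, 0.953, -0.021]
force: [-17.9, -1.1, -2.4]
grip_width: 0.224
grip_force: 59.7
[-17.73581141  -1.46227626  -2.60345942] [ 539.57558455 -217.94001905  264.87695407]
[356 175] [361 183]
(array([252.59614563, 185.98078918]), array([257.21152, 185.05771], dtype=float32), array([247.98077, 186.90387], dtype=float32))
```

Still blocked axially: 16 N along the axis, with 8 N pressing the lance down across the bore. That is either wedging or locked jaws. I'll null the cross force by lifting along the tool axis and pull again.

```bash
python3 steer.py '[[0,0,-2,0,0,0],[0,0,-3,0,0,0],[0,0,-3,0,0,0]]'
cat >> h.py <<'E'
def ax():
    s=ctrl.sense(); C=rot(s['ee_rot']); F=C.inv().apply(s['force']); T=C.inv().apply(s['wrist_torque'])
    print("F tool",F.round(1),"T grasp",(T-np.cross([0,0,.162],F)).round(2))
E
python3 -c "
from h import *
ax()"
python3 steer.py '[[-3,0,-1,0,0,0],[-6,0,-3,0,0,0],[-8,0,-4,0,0,0],[-8,0,-4,0,0,0]]'
python3 -c "
from h import *
ax();t=ctrl.capture('top'); c=blob(t,(10,90,90),(22,255,255),(345,150,380,190))[:,0]; print(c.min(0),c.max(0))"
```

```text
time_s: 13.2
eef_pos: [539.1, -217.8, 268.8]
ee_rot: [0.297, 0.074, 0.952, -0.022]
force: [-1.9, -0.3, -3.4]
grip_width: 0.225
grip_force: 58.6
F tool [ 3.5 -0.6  1.7] T grasp [ 0.01  0.24 -0.07]
time_s: 13.6
eef_pos: [544.3, -218.7, 278.6]
ee_rot: [0.299, 0.074, 0.951, -0.023]
force: [1.7, -0.5, -3.7]
grip_width: 0.218
grip_force: 58.7
F tool [ 0.7 -0.2  4. ] T grasp [-0.04 -0.19  0.02]
[357 173] [362 180]
```

The lance came out by about 10 mm with only 4 N, so it had been wedged by cross force. I'll check the lance line numerically.

```bash
python3 -c "
from h import *
f=frames()
s0=cv2.imread('pics/scene0.png')[:,:,::-1].copy();t0=cv2.imread('pics/top0.png')[:,:,::-1].copy()
def loc(s,t):
  a=blob(s,(13,80,60),(24,255,255),(270,190,305,232)); b=blob(t,(10,90,90),(22,255,255),(345,150,380,190)); a=a[:,0].astype(float);b=b[:,0].astype(float)
  print('brass scene',a.min(0),a.max(0),'top',b.min(0),b.max(0)); P,e=tri((a.min(0)+a.max(0))/2,(b.min(0)+b.max(0))/2); d=P[:2]-np.array(f['o']); c,q=np.cos(f['yaw']),np.sin(f['yaw'])
  X=np.array([c*d[0]+q*d[1],-q*d[0]+c*d[1],P[2]-75]); print('fit',X.round(1),'axial',X@[.819,0,.574],'normal',X@[-.574,0,.819],'err',e)
loc(s0,t0); loc(ctrl.capture('scene'),ctrl.capture('top')); goal(fit((-14.8+13*.819,1.3,264.9+13*.574),f),f['yaw'],np.radians(35))"
```

```text
brass scene [270. 206.] [282. 219.] top [357. 176.] [362. 184.]
fit [106.1 -12.   74.5] axial 129.6686769023845 normal 0.13156878834647032 err 30.725990703268078
brass scene [270. 208.] [280. 219.] top [357. 173.] [362. 180.]
fit [113.6 -13.7  76.7] axial 137.10034693687672 normal -2.384954718203737 err 37.52256113854104
row [ 0.9 -0.1  6.9] [-0.    -0.001  0.   ] dist 7.0 at [ 544.2 -218.7  278.6] F [ 2.3  0.5 -3.3]
```

```bash
cat >> h.py <<'E'
def loc(s,t,roi=(281,198,305,228)):
  f=frames()
  a=blob(s,(14,100,60),(26,255,255),roi); b=blob(t,(10,90,90),(22,255,255),(345,130,390,190)); a=a[:,0].astype(float);b=b[:,0].astype(float)
  print('brass scene',a.min(0),a.max(0),'top',b.min(0),b.max(0)); P,e=tri((a.min(0)+a.max(0))/2,(b.min(0)+b.max(0))/2); d=P[:2]-np.array(f['o']); c,q=np.cos(f['yaw']),np.sin(f['yaw'])
  X=np.array([c*d[0]+q*d[1],-q*d[0]+c*d[1],P[2]-75]); print('fit',X.round(1),'axial',X@[.819,0,.574],'normal',X@[-.574,0,.819],'err',e)
E
python3 -c "
from h import *
loc(cv2.imread('pics/scene0.png')[:,:,::-1].copy(),cv2.imread('pics/top0.png')[:,:,::-1].copy()); loc(ctrl.capture('scene'),ctrl.capture('top'))"
```

```text
brass scene [283. 212.] [288. 217.] top [357. 176.] [362. 184.]
fit [111.   -0.5  68.1] axial 130.01546347265827 normal -7.93079927725473 err 5.4115434801651645
brass scene [285. 208.] [290. 215.] top [357. 173.] [362. 180.]
fit [117.9   2.4  81.5] axial 143.30106184633368 normal -0.9135389925757456 err 4.5336497582689095
```

It's free, with about 13 mm drawn. Continuing axially in small steps while watching the forces.

```bash
python3 steer.py '[[-3,0,1,0,0,0],[-7,0,1,0,0,0],[-11,0,1,0,0,0],[-15,0,1,0,0,0],[-15,0,1,0,0,0]]'
python3 -c "
from h import *
ax();loc(ctrl.capture('scene'),ctrl.capture('top'))"
```

```text
time_s: 14.35
eef_pos: [557.1, -220.8, 286.6]
ee_rot: [0.3, 0.074, 0.951, -0.024]
force: [-0.8, -0.6, -2.5]
grip_width: 0.223
grip_force: 58.8
F tool [ 2.  -0.7  1.6] T grasp [-0.12  0.13  0.  ]
brass scene [287. 210.] [292. 215.] top [358. 167.] [363. 175.]
fit [131.3   2.8  86.8] axial 157.32645989281954 normal -4.28367611174779 err 3.972105511103987
```

```bash
python3 steer.py '[[-6,0,0,0,0,0],[-12,0,0,0,0,0],[-18,0,0,0,0,0],[-24,0,0,0,0,0],[-30,0,0,0,0,0],[-30,0,0,0,0,0]]'
python3 -c "
from h import *
ax()"
python3 steer.py '[[-6,0,0,0,0,0],[-12,0,0,0,0,0],[-20,0,0,0,0,0],[-28,0,0,0,0,0],[-36,0,0,0,0,0],[-44,0,0,0,0,0],[-50,0,0,0,0,0],[-50,0,0,0,0,0]]'
python3 -c "
from h import *
ax()
f=frames();u=np.array([np.cos(f['ty']),np.sin(f['ty'])]);v=np.array([-u[1],u[0]]);p=np.array(f['tray'])+46.5*v+39.5*u
print(p);goal((*p,330),f['ty'])"
```

```text
time_s: 15.05
eef_pos: [581.5, -224.6, 303.7]
ee_rot: [0.299, 0.074, 0.951, -0.023]
force: [-0.0, -0.9, -2.9]
grip_width: 0.226
grip_force: 58.8
F tool [ 1.6 -0.9  2.4] T grasp [-0.17  0.11  0.01]
time_s: 15.85
eef_pos: [622.0, -230.9, 332.2]
ee_rot: [0.299, 0.074, 0.951, -0.023]
force: [-0.5, -0.2, -2.2]
grip_width: 0.229
grip_force: 58.8
F tool [ 1.7 -0.2  1.5] T grasp [-0.04  0.11 -0.02]
[557.51134593 283.39351249]
row [118.3 498.2 -80.2] [0.072 0.607 0.23 ] dist 518.0 at [ 622.  -230.9  332.2] F [-0.5 -0.2 -2.2]
```

Fully out. Lift 100 mm straight up first, then level the tool.

```bash
python3 steer.py '[[-12,0,-16,0,0,0],[-30,0,-42,0,0,0],[-48,0,-68,0,0,0],[-58,0,-82,0,0,0],[-58,0,-82,0,0,0]]'
python3 steer.py '[[0,0,0,0,0.1,0],[0,0,0,0,0.2,0],[0,0,0,0,0.3,0],[0,0,0,0,0.4,0],[0,0,0,0,0.5,0],[0,0,0,0,0.607,0],[0,0,0,0,0.607,0]]'
python3 -c "
from h import *
ax()
f=frames();u=np.array([np.cos(f['ty']),np.sin(f['ty'])]);v=np.array([-u[1],u[0]]);p=np.array(f['tray'])+46.5*v+39.5*u
goal((*p,340),f['ty'])"
```

```text
time_s: 16.35
eef_pos: [622.0, -230.8, 435.0]
ee_rot: [0.301, 0.073, 0.95, -0.024]
force: [0.7, -0.0, -2.3]
grip_width: 0.225
grip_force: 58.8
time_s: 17.05
eef_pos: [622.6, -231.0, 430.0]
ee_rot: [-0.001, 0.077, 0.997, 0.001]
force: [-0.2, -0.7, -2.6]
grip_width: 0.223
grip_force: 58.8
F tool [ 0.1 -0.8  2.6] T grasp [-0.16 -0.11 -0.06]
row [143.2 498.2  90.9] [ 0.001 -0.002  0.237] dist 526.0 at [ 622.6 -231.   430. ] F [-0.2 -0.7 -2.6]
```

```bash
python3 steer.py '[[6,20,0,0,0,0],[16,55,0,0,0,0],[27,95,0,0,0,0.03],[39,135,0,0,0,0.07],[50,175,0,0,0,0.11],[62,215,0,0,0,0.15],[73,255,0,0,0,0.19],[85,295,0,0,0,0.23]]'
python3 -c "
from h import *
f=frames();u=np.array([np.cos(f['ty']),np.sin(f['ty'])]);v=np.array([-u[1],u[0]]);p=np.array(f['tray'])+46.5*v+39.5*u
goal((*p,340),f['ty'])"
```

```text
time_s: 17.85
eef_pos: [583.1, 75.3, 431.1]
ee_rot: [0.002, 0.192, 0.981, 0.001]
force: [-0.1, -0.3, -1.2]
grip_width: 0.226
grip_force: 58.9
row [102.5 182.9  91.2] [0.003 0.004 0.005] dist 229.0 at [583.1  75.3 431.1] F [-0.1 -0.3 -1.2]
```

```bash
python3 steer.py '[[22,40,0,0,0,0],[44,80,0,0,0,0],[66,118,0,0,0,0],[86,152,0,0,0,0],[98,174,0,0,0,0],[102,181,0,0,0,0],[102,181,0,0,0,0]]'
python3 -c "
from h import *
f=frames();u=np.array([np.cos(f['ty']),np.sin(f['ty'])]);v=np.array([-u[1],u[0]]);p=np.array(f['tray'])+46.5*v+39.5*u
goal((*p,250),f['ty'])
s,t=[ctrl.capture(n) for n in('scene','top')]
q=proj('scene',[(*p,260)])[0].astype(int);print(q)
cv2.imwrite('pics/p6.png',cv2.resize(s[60:230,300:440],(494,600),interpolation=2)[:,:,::-1])"
```

```text
time_s: 18.55
eef_pos: [556.9, 280.2, 431.1]
ee_rot: [0.001, 0.19, 0.982, 0.0]
force: [-0.3, -0.2, -2.1]
grip_width: 0.221
grip_force: 58.9
row [  0.9   2.9 181.1] [0.001 0.002 0.008] dist 181.0 at [556.9 280.2 431.1] F [-0.3 -0.2 -2.1]
[406 126]
```

View pics/p6.png

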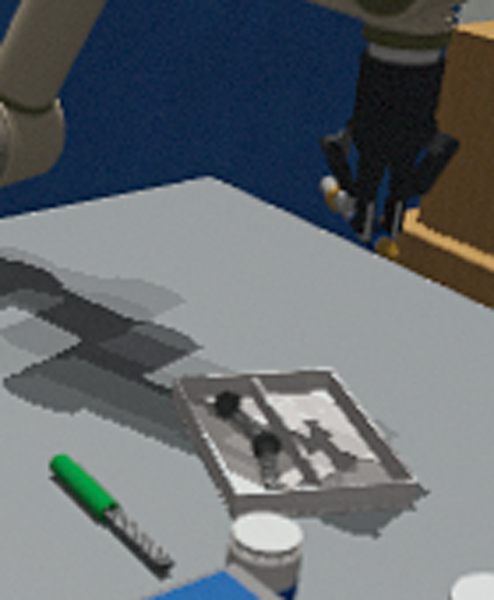

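The lance hangs in the grip above the tray: tip at about scene px (410,129.4), bead and tail at about (393,112.4). I'll check its tilt by intersecting these rays with its vertical plane.

```bash
python3 -c "
from h import *
f=frames();u=np.array([np.cos(f['ty']),np.sin(f['ty']),0]);v=np.array([-u[1],u[0],0]);s=ctrl.sense();p=s['eef_pos']
im=ctrl.capture('scene')
hsv=cv2.cvtColor(im,cv2.COLOR_RGB2HSV)
for nm,roi in(('tip',(402,120,418,136)),('bead',(388,106,402,122))):
  c=blob(im,(12,110,70),(26,255,255),roi)[:,0].astype(float); m=(c.min(0)+c.max(0))/2
  o,d=ray('scene',[m]); d=d[0]; k=((p-o)@v)/(d@v); X=o+k*d; print(nm,c.min(0),c.max(0),'along',((X-p)@u).round(1),'z below TCP',(p[2]-X[2]).round(1))
"
```

```text
tip [407. 120.] [417. 134.] along 47.7 z below TCP 154.6
bead [392. 113.] [395. 117.] along -115.4 z below TCP 172.2
```

```bash
python3 -c "
from h import *
f=frames();u=np.array([np.cos(f['ty']),np.sin(f['ty']),0]);v=np.array([-u[1],u[0],0]);p=ctrl.sense()['eef_pos']
for m in [(409.8,129.4),(394.5,114.7),(392.5,111.8)]:
  o,d=ray('scene',[m]); d=d[0]; k=((p-o)@v)/(d@v); X=o+k*d; print(m,'along',((X-p)@u).round(1),'z below TCP',(p[2]-X[2]).round(1))
print(proj('scene',[p+u*a+[0,0,-164] for a in(48,33,-94,-127)]))
t=ctrl.capture('top'); cv2.imwrite('pics/p7.png',cv2.resize(t[130:330,100:280],(540,600)))
c=blob(t,(10,90,90),(22,255,255),(120,130,290,300)); print(c[:,0].min(0) if c is not None else c)
"
```

```text
(409.8, 129.4) along 34.9 z below TCP 168.2
(394.5, 114.7) along -106.5 z below TCP 168.0
(392.5, 111.8) along -128.3 z below TCP 164.7
[[411.56762385 129.69709422]
 [409.77087907 127.98721678]
 [395.89775313 114.81899681]
 [392.64441172 111.73968244]]
[138 198]
```

The lance is level, about 167 mm below the TCP, and correctly centred. Lowering.

```bash
python3 steer.py '[[0.9,2.9,30,0,0,0.008],[0.9,2.9,70,0,0,0.008],[0.9,2.9,110,0,0,0.008],[0.9,2.9,150,0,0,0.008],[0.9,2.9,190,0,0,0.008],[0.9,2.9,220,0,0,0.008],[0.9,2.9,231,0,0,0.008],[0.9,2.9,231,0,0,0.008]]'
python3 steer.py '[[0,0,5,0,0,0],[0,0,9,0,0,0],[0,0,12,0,0,0],[0,0,12,0,0,0]]'
python3 -c "
from h import *
ax()"
```

```text
time_s: 19.55
eef_pos: [557.9, 282.0, 200.1]
ee_rot: [0.0, 0.196, 0.981, -0.0]
force: [0.5, -0.2, -1.9]
grip_width: 0.222
grip_force: 58.9
time_s: 19.95
eef_pos: [557.8, 282.7, 189.0]
ee_rot: [0.001, 0.195, 0.981, 0.0]
force: [0.4, -1.1, -2.2]
grip_width: 0.226
grip_force: 58.9
F tool [-0.8 -0.9  2.2] T grasp [-0.16  0.01 -0.05]
```

```bash
python3 steer.py '[[0,0,1.5,0,0,0],[0,0,3,0,0,0],[0,0,4,0,0,0],[0,0,4,0,0,0]]'
python3 steer.py '[[0,0,1,0,0,0],[0,0,2,0,0,0],[0,0,2,0,0,0]]'
```

```text
time_s: 20.35
eef_pos: [557.8, 283.0, 187.4]
ee_rot: [0.001, 0.195, 0.981, 0.0]
force: [-9.4, -1.2, 17.6]
grip_width: 0.23
grip_force: 61.0
time_s: 20.65
eef_pos: [557.8, 283.1, 187.2]
ee_rot: [0.002, 0.195, 0.981, 0.0]
force: [-16.3, -4.4, 33.1]
grip_width: 0.223
grip_force: 62.4
```

Contact. Easing back and checking which end touches.

```bash
python3 -c "
from h import *
ax()"
python3 steer.py '[[0,0,-2.5,0,0,0],[0,0,-3.5,0,0,0],[0,0,-3.5,0,0,0]]'
python3 -c "
from h import *
ax()
f=frames();u=np.array([np.cos(f['ty']),np.sin(f['ty']),0]);v=np.array([-u[1],u[0],0]);p=ctrl.sense()['eef_pos'];s=ctrl.capture('scene')
print(proj('scene',[p+u*a+[0,0,16-p[2]] for a in(48,33,-94,-127)]).round(1).tolist())
cv2.imwrite('pics/p8.png',cv2.resize(s[135:225,335:435],(660,594),interpolation=2)[:,:,::-1])"
```

```text
F tool [ 13.3 -10.3 -33.2] T grasp [ 0.28 -0.17  0.08]
time_s: 20.95
eef_pos: [557.8, 282.9, 187.8]
ee_rot: [0.001, 0.195, 0.981, 0.0]
force: [-5.3, -0.7, 9.3]
grip_width: 0.225
grip_force: 59.9
F tool [ 4.6 -2.7 -9.3] T grasp [ 0.09 -0.24  0.04]
[[401.4, 194.9], [399.9, 192.8], [388.0, 176.1], [385.2, 172.1]]
```

View pics/p8.png

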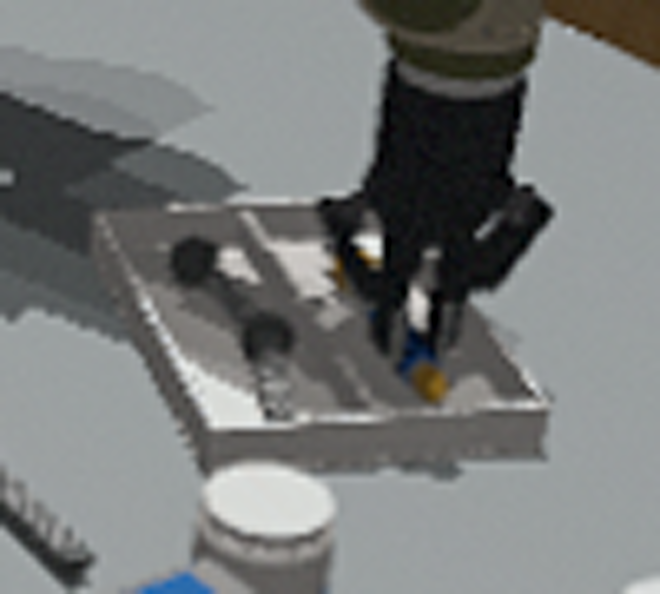

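The lance is in the lane: tip at (400.2,193.0) and bead at (388.8,175.9). The predictions for it resting are (400.5,193.5) and (388,176.1), so it is down. I'll relieve the contact force and open part-way.

```bash
python3 steer.py '[[0,0,-1,0,0,0],[0,0,-1,0,0,0]]' - 25
python3 steer.py '[[0,0,0,0,0,0],[0,0,0,0,0,0],[0,0,0,0,0,0],[0,0,0,0,0,0]]' 0.45
python3 -c "
from h import *
ax()"
python3 steer.py '[[0,0,-5,0,0,0],[0,0,-15,0,0,0],[0,0,-35,0,0,0],[0,0,-70,0,0,0],[0,0,-115,0,0,0],[0,0,-160,0,0,0],[0,0,-200,0,0,0],[0,0,-220,0,0,0]]'
python3 -c "
from h import *
f=frames();goal(fit((-110,0,420),f),f['yaw'])"
```

```text
time_s: 21.2
eef_pos: [557.9, 282.8, 187.9]
ee_rot: [0.001, 0.195, 0.981, 0.0]
force: [-2.2, 0.0, 4.7]
grip_width: 0.225
grip_force: 59.5
time_s: 21.6
eef_pos: [557.8, 282.6, 187.2]
ee_rot: [0.001, 0.195, 0.981, -0.0]
force: [0.0, 0.6, 0.4]
grip_width: 0.454
grip_force: 0.0
F tool [ 0.2  0.6 -0.4] T grasp [ 0.08 -0.08 -0.01]
time_s: 22.4
eef_pos: [556.9, 282.7, 412.7]
ee_rot: [0.004, 0.195, 0.981, 0.002]
force: [0.3, 0.1, 0.7]
grip_width: 0.452
grip_force: 0.0
row [ -80.8 -493.5   -9. ] [ 0.004  0.008 -0.238] dist 500.0 at [556.9 282.7 412.7] F [0.3 0.1 0.7]
```

Released cleanly. Going back to the fitting with the gripper shut, to the side behind the bail.

```bash
python3 steer.py '[[-4,-25,0,0,0,0],[-11,-65,0,0,0,0],[-18,-105,0,0,0,-0.03],[-24,-145,0,0,0,-0.07],[-31,-185,0,0,0,-0.11],[-37,-225,0,0,0,-0.15],[-44,-265,0,0,0,-0.19],[-50,-300,0,0,0,-0.23]]' 0.0
python3 steer.py '[[0,0,0,0,0,0]]'
python3 -c "
from h import *
f=frames();goal(fit((-110,0,420),f),f['yaw'])"
```

```text
time_s: 23.2
eef_pos: [487.8, -15.1, 408.4]
ee_rot: [0.002, 0.081, 0.997, -0.0]
force: [1.3, -0.8, 1.0]
grip_width: -0.005
grip_force: 0.0
time_s: 23.3
eef_pos: [487.9, -16.5, 408.3]
ee_rot: [0.002, 0.083, 0.997, -0.001]
force: [-0.2, -0.1, 0.0]
grip_width: -0.005
grip_force: 0.0
row [  13.7 -192.7  -11.5] [-0.001  0.003 -0.011] dist 193.0 at [487.9 -16.5 408.3] F [-0.2 -0.1  0. ]
```

```bash
python3 steer.py '[[3,-35,0,0,0,0],[6,-75,0,0,0,0],[9,-115,0,0,0,0],[12,-150,0,0,0,0],[14,-178,0,0,0,0],[14,-191,0,0,0,0],[14,-191,0,0,0,0]]'
python3 -c "
from h import *
f=frames();goal(fit((-110,0,312),f),f['yaw'])
t=ctrl.capture('top')
c=blob(t,(105,90,30),(130,255,255),(140,180,235,290))
r=cv2.minAreaRect(c); q=plane('top',[r[0]],16)[0][:2]; d=q-np.array(f['tray']); a=f['ty']; print('sleeve px',r,'tray xy',np.cos(a)*d[0]+np.sin(a)*d[1],-np.sin(a)*d[0]+np.cos(a)*d[1])
b=cv2.boxPoints(cv2.minAreaRect(blob(t,(0,0,175),(180,60,255),(125,175,245,300)))); print(plane('top',b,32).mean(0),f['tray'])
"
```

```text
time_s: 24.0
eef_pos: [443.9, -200.3, 407.7]
ee_rot: [0.001, 0.082, 0.997, -0.0]
force: [0.0, 0.3, 0.0]
grip_width: 0.002
grip_force: 0.0
row [ 0.9 -4.1 95.7] [-0.     0.003 -0.009] dist 96.0 at [ 443.9 -200.3  407.7] F [0.  0.3 0. ]
sleeve px ((173.32191467285156, 223.1917724609375), (5.876001834869385, 19.6142578125), 24.443954467773438) tray xy 28.254051268480133 47.32824141157489
[562.69102467 125.51417333  32.        ] [503.2545659478635, 255.4882831250269]
```

The lance lies at tray (28,47) mm, parallel to the lane. Now the bail.

```bash
python3 steer.py '[[1,-4,25,0,0,-0.009],[1,-4,60,0,0,-0.009],[1,-4,85,0,0,-0.009],[1,-4,96,0,0,-0.009],[1,-4,96,0,0,-0.009]]'
python3 steer.py '[[-10,0,0,0,0,0],[-20,0,-2,0,0,0],[-30,0,-6,0,0,0],[-42,0,-11,0,0,0],[-54,0,-16,0,0,0],[-66,0,-20,0,0,0],[-78,0,-22,0,0,0],[-90,0,-22,0,0,0]]'
python3 steer.py '[[-8,0,0,0,0,0],[-14,0,0,0,0,0],[-20,0,0,0,0,0],[-20,0,0,0,0,0]]'
python3 -c "
from h import *
f=frames();goal(fit((-6,0,330),f),f['yaw']);print(bar('scene',ctrl.capture('scene'),(220,150,330,235)))"
```

```text
time_s: 24.55
eef_pos: [442.8, -202.6, 310.7]
ee_rot: [0.0, 0.076, 0.997, 0.001]
force: [1.0, -0.3, 0.2]
grip_width: -0.002
grip_force: 0.0
time_s: 25.35
eef_pos: [534.0, -217.2, 346.3]
ee_rot: [0.012, 0.076, 0.997, -0.005]
force: [-1.6, 8.9, 60.9]
grip_width: -0.001
grip_force: 21.9
time_s: 25.75
eef_pos: [551.7, -220.4, 333.3]
ee_rot: [0.001, 0.077, 0.997, 0.0]
force: [-0.1, -0.3, -0.4]
grip_width: 0.001
grip_force: 0.0
row [ 6.4 -0.9  3.3] [0.    0.002 0.001] dist 7.0 at [ 551.7 -220.4  333.3] F [-0.1 -0.3 -0.4]
(array([277.48077393, 195.40383911]), array([297.28845, 191.4423 ], dtype=float32), array([257.6731 , 199.36537], dtype=float32))
```

There was a brief 61 N fingertip contact. The bail bar is now back at (277.5,195.4) against (277.4,195.5) at the start. Retreating and doing the final numeric check.

```bash
python3 steer.py '[[10,0,-20,0,0,0],[20,0,-60,0,0,0],[30,0,-100,0,0,0],[80,0,-120,0,0,0],[130,0,-120,0,0,0],[180,0,-120,0,0,0],[200,0,-120,0,0,0],[200,0,-120,0,0,0]]'
python3 -c "
from h import *
f=frames();s0=cv2.imread('pics/scene0.png')[:,:,::-1].copy();t0=cv2.imread('pics/top0.png')[:,:,::-1].copy()
s,t=ctrl.capture('scene'),ctrl.capture('top')
for n,a in(('start',(s0,t0)),('now',(s,t))): print(n,bar('scene',a[0],(240,170,320,215))[0],bar('top',a[1],(315,190,400,225))[0])
# tray outer rim brightness edge & bystanders by difference
d=(np.abs(t0.astype(int)-t).sum(2)>90).astype(np.uint8); d=cv2.morphologyEx(d,cv2.MORPH_OPEN,np.ones((3,3)))
print([cv2.boundingRect(c) for c in cv2.findContours(d,0,2)[0]])
d=(np.abs(s0.astype(int)-s).sum(2)>90).astype(np.uint8); d=cv2.morphologyEx(d,cv2.MORPH_OPEN,np.ones((3,3)))
print([cv2.boundingRect(c) for c in cv2.findContours(d,0,2)[0]])
for im in(t0,t):
  g=blob(im,(50,90,60),(80,255,255),(240,190,290,280)); print('file',cv2.minAreaRect(g)[0]); r=blob(im,(0,120,100),(6,255,255),(470,190,530,220)); print('ring',cv2.minAreaRect(r)[0])
c=blob(t,(105,90,30),(130,255,255),(140,180,235,290));print(cv2.minAreaRect(c)); ax()
"
```

```text
time_s: 26.6
eef_pos: [351.2, -189.1, 453.6]
ee_rot: [0.001, 0.078, 0.997, -0.0]
force: [0.4, -0.3, 0.8]
grip_width: -0.004
grip_force: 0.0
start [277.40383911 195.51925659] [356.46530151 207.22540283]
now [277.34616089 195.23077393] [356.4156189  207.48530579]
[(345, 398, 4, 2), (303, 398, 4, 2), (373, 396, 5, 4), (292, 393, 10, 7), (145, 390, 23, 10), (379, 388, 18, 12), (172, 378, 23, 22), (327, 341, 57, 59), (76, 313, 96, 87), (174, 248, 233, 152), (351, 211, 6, 6), (158, 204, 27, 57), (349, 177, 15, 27)]
[(280, 246, 7, 12), (281, 211, 8, 8), (273, 210, 4, 5), (267, 203, 8, 4), (277, 197, 9, 7), (384, 172, 19, 25), (248, 155, 8, 7), (239, 148, 8, 9), (332, 136, 16, 5), (315, 136, 16, 5), (310, 136, 4, 4), (239, 114, 3, 3), (230, 98, 4, 4), (239, 96, 148, 122), (240, 68, 19, 4), (237, 56, 12, 7), (248, 50, 3, 3), (379, 47, 11, 3), (382, 29, 11, 5), (273, 27, 3, 4), (274, 23, 3, 3), (306, 22, 24, 76), (316, 0, 73, 46), (309, 0, 5, 2), (221, 0, 73, 130)]
file (267.28765869140625, 251.47979736328125)
ring (500.43963623046875, 204.47413635253906)
file (267.28765869140625, 251.47979736328125)
ring (499.53271484375, 204.556884765625)
((173.32191467285156, 223.1917724609375), (5.876001834869385, 19.6142578125), 24.443954467773438)
F tool [-0.2  0.6  0.2] T grasp [0.07 0.07 0.02]
```

```bash
python3 -c "
from rig import ctrl
print(ctrl.finish_job())"
```

```text
the job is handed in; nothing more can be done
None
```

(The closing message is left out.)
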